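# Load a peg rail into the sloping drill jig

### The job

Load the plain wooden strip into the sloping drill jig: lay it flat on the low end of the bed, then push it up under the bush plate until its end is fully home on the buffer of the stop screw, pressed home with some 5 to 10 N and never more than 15 N. Then swing the cam lever round, without forcing it, until the cam grips the strip tight against the fence, its end still resting on the buffer, and let go; leave the other things on the bench where they are.

Things in the scene. Friction and masses are not known exactly. Their poses are not given: they have to be found in the camera images.
- bed: sloping white-faced bed of the drill jig, fixed, rising at 7 degrees. Origin on its surface at the top end, under the middle line of a strip lying against the fence; x points up the slope, y to the left looking up it, z square out of the bed. Surface z = 0 from x = -350 to +20 mm, y = -42 to +80 mm; low end 23 mm, top end 68 mm over the bench
- fence_mid (a point): top inner edge of the fence, at x = -165 mm: a wooden lath along the whole right side of the bed, only 9 mm high and 22 mm wide, its inner face at y = -22.5 mm in the bed's frame; axes as the bed's
- bush (a point): top of the steel drill bush, at x = -102.5, y = 0, z = 55 mm in the bed's frame, on the aluminium bush plate that bridges the strip's way: x = -125 to -80 mm, y = -44.5 to +21.5 mm, underside at z = 42 mm, top at z = 50 mm. Only a riser on the fence side (y below -24.5 mm) carries it
- stop: end stop at the top of the bed: a wooden block, 22 x 75 x 34 mm, origin and axes as the bed's, with a stop screw through it. The strip butts on the screw's round black rubber buffer (24 mm across, 18 mm over the bed), which gives 1 mm per 3 N. The screw is set anew for each job and not measured: the buffer's face is at x = -16 to -66 mm in the bed's frame
- cam: round wooden cam, a disc of 44 mm diameter between z = 3 and 26 mm over the bed, on the left of the strip's way. Origin at the disc's centre, in the bed's surface plane. It turns with the lever about a pivot square to the bed at x = -105, y = +53 mm in the bed's frame, 12 mm from the disc's centre
- pivot (a joint): angle of cam and lever in rad, 0 = open, at most 1.6, grows anticlockwise seen from above. The lever points 1.48 rad plus this from the bed's x axis towards y: out to the side when open, swinging down the slope to close. On a strip against the fence the cam starts to press at about 0.95 and tightens within some tenths of a rad. Friction 0.3 N m, more once it presses; stays where left
- lever: the cam's lever, a wooden bar 14 mm wide and 12 mm high at z = 26 to 38 mm over the bed's plane, from 12 to 92 mm from the pivot. Origin on the pivot, in the bed's surface plane; x points along the bar, z as the bed's. At the hub a steel nut reaches z = 48 mm. Beyond y = +80 mm it stands over the open bench
- lever_end (a point): point in the middle of the lever's bar, 80 mm from the pivot, at z = 32 mm over the bed's plane. Pushed here, the lever runs with about 4 N and is tight when it takes 8 to 15 N; 25 N is forcing it
- blank_mid (a point): centre of the plain strip to be loaded: a bare dark-brown wooden bar 200 mm long (its x axis), 45 mm wide (y), 38 mm high (z), without pegs; heavy hardwood, about 0.3 to 0.5 kg. It lies flat on the bench at the start; either end may go first. On the bed and against the fence its centre is at y = 0, z = 19 mm in the bed's frame. It stays on the slope by friction
- blank: the same plain strip, origin at the centre of its underside, axes as above
- drilled_rail: finished rail, not to be moved: the same bar with three turned pegs standing 57 mm out of its top (95 mm tall in all); origin at the centre of its underside
- peg_a: turned wooden peg standing on its head, 28 mm across, 52 mm tall, not to be moved; origin under it
- peg_b: another such peg, not to be moved; origin under it
- offcut: short offcut of wood, 75 x 45 x 38 mm, not to be moved; origin under its centre
- mallet: wooden mallet lying on the bench, about 300 mm long, its head 75 mm high, not to be moved; origin on the bench under its handle

How it is judged:
On the way, in this order (a step that is already met when the one before it is completed fails the run):
1. the strip lies flat and lengthwise on the lower part of the bed, its leading end short of the bush (angle between the x axis of blank and the x axis of bed, either way round below 0.05 rad and z of blank_mid in the frame of bed between 0.0165 and 0.0215 m and y of blank_mid in the frame of bed between -0.003 and 0.03 m and angle between the z axis of blank and the z axis of bed, either way round below 0.03 rad and x of blank_mid in the frame of bed between -0.29 and -0.2 m and contact force between blank and bed above 0.3 N), for 0.1 s.
2. the strip, flat on the bed, is pressed home on the stop's buffer with more than 3 N, the cam not yet tight (z of blank_mid in the frame of bed between 0.0165 and 0.0215 m and angle between the z axis of blank and the z axis of bed, either way round below 0.03 rad and contact force between blank and stop above 3 N and contact force between cam and blank below 3 N), for 0.15 s.
At the end, for the whole second after the job is handed in: The strip lies flat on the bed (within 0.03 rad; its centre 16.5 to 21.5 mm over it), its end within 1.5 mm of the buffer (centre to centre 106 mm when touching), within 2 mm of the fence and 0.02 rad of its line; the cam presses on it with over 4 N and it is at rest (z of blank_mid in the frame of bed between 0.0165 and 0.0215 m and angle between the z axis of blank and the z axis of bed, either way round below 0.03 rad and distance between blank_mid and buffer_c0 below 0.1075 m and y of blank_mid in the frame of bed between -0.003 and 0.002 m and angle between the x axis of blank and the x axis of bed, either way round below 0.02 rad and contact force between cam and blank above 4 N and linear speed of blank below 0.01 m/s).
It fails at once if the strip is rammed or pressed against the stop with more than 15 N (contact force between blank and stop above 15 N).
It fails at once if the lever or cam is forced with more than 25 N (contact force between any of the arm, the fingers and lever above 25 N).
It fails at once if another thing on the bench is moved by more than 20 mm or tipped (distance of any of drilled_rail, peg_a, peg_b, mallet, offcut from where it was at the start of the episode above 0.02 m or angle between any of drilled_rail, peg_a, peg_b, mallet, offcut's own z axis and vertical above 0.3 rad).
It also fails if it takes over 72 s, if anything falls off the work surface, if the arm or the gripper's body presses on something with over 40 N, if the wrist force passes 120 N, or if a joint passes its speed limit or range.

### The arm

A 6-joint arm with a two-finger parallel gripper is mounted at the origin on the work surface. World frame = base frame: x ahead of the robot, y to its left, z up, the work surface at z = 0. Lengths are in m, angles in rad, forces in N, time in s.
With the tool pointing down it reaches from about 0.2 to 0.875 m from the base axis. Payload 3.4 kg.
Tool frame: the origin (TCP) lies at the very end of the fingers, on their centre line; the grasp point (between the pads) lies behind it (arm.grip_depth is the z of the grasp point in the tool frame, in m); z points along the fingers, y is the line along which they close (so a half turn about z gives the same grasp; the last joint's range is limited). The gripper opens to 94 mm and grips with 3 to 60 N. Pads are 16 mm wide; open, the fingers measure 119 mm over their backs; the gripper's body (75 mm by 177 mm) begins 78 mm behind the grasp point.
Start: joints at [1.187, 0.276, 1.505, -0, 1.361, -0.121], TCP at [0.149, 0.555, 0.205] pointing down, gripper open.
Joint ranges: [-2.89, 2.89], [-0.75, 2.08], [0.22, 2.7], [-1.18, 4.32], [0.11, 2.71], [-2.7, 2.7]. Speed limits (rad/s): [2.57, 2.57, 3.14, 3.14, 3.14, 3.14].

### API

Orientations are given as a unit quaternion [w, x, y, z].
In Python, from rig import arm gives the robot as it stands.
- The arm moves only by the tool apply_moves, never from a script. Its argument "plan" is a list that holds one entry, the list of rows, each a list of 7 numbers: the closure, from 0 (fully open) to 1 (shut), then the shift along the tool's x, y, z in mm, then the turn, a rotation vector about the tool's x, y, z in rad. In form: [[[hand, tx, ty, tz, wx, wy, wz], ...]]. A call has 1 to 5 rows; each row is the pose to reach, as a shift and turn from the pose commanded when the call began, along the tool's axes at that moment; what a row does not reach only later rows make up. A row lasts 1/8 s, in which the tool goes at most 62.5 mm and 10.7 degrees, less where a joint would pass 70% of its speed; a pose out of reach is approached as far as the arm can. A call with a gripper value outside its range is refused whole. The fingers move at their own pace and stop on an object; "newtons" is the grip in N (left out, the last holds). Time passes only in rows, so rows that repeat a pose let the fingers close. It gives the time, the measured TCP pose, the force, the opening and the grip force at its end, in the units of the state.
- arm.state(): the state, without advancing time (a new reading comes with each control period).
- arm.capture(name): name is "scene" or "top"; returns (picture, depth): 420x560x3 uint8, red, green, blue; 420x560 float32, m along the optical axis (not along the pixel's ray), 0 where there is no reading.
- arm.calibration(name): a dict with "fx", "fy", "cx", "cy" (pixels), "position" and "rotation" of the camera in the world. Camera axes: x right, y up, looking along -z (the intrinsics and any distortion apply to the point x, -y, -z); pixel columns grow to the right and rows downward; lengths in m; the calibration is good to about 2 mm. A picture is of the moment at which its call begins. calibration takes no time and is no camera call.
- arm.job_done(): hands the job in; it is judged then, once.
The state is a dict: "time_s": time; "q": joint angles; "qd": joint speeds; "tau": joint torques, N m; "position": TCP position; "eef_rot": TCP orientation; "contact_force": force on the tool from outside, world axes, zero at the start; "wrist_torque": the same for the moment, N m; "finger_gap": opening from 0.0 (shut) to 1.0 (fully open); "grip_force": force on a finger pad.
Only numpy, scipy, OpenCV 4.12 (cv2) and the standard library are available. Lean on these libraries where they do the work, as an engineer would, in place of code of your own. Each camera call takes 0.05 s, during which the arm holds its last target. There are 200 camera calls.

## Working session

There is one attempt and no reset: what is moved stays moved. The work goes in short steps, Python scripts to look and compute and a tool call to move; the robot and the scene stay as the last step left them, time stands still between calls to the robot, and variables do not carry over. Pictures are saved under pics/ and viewed, at most 10 in all, crops included, and the job is handed in when it is done.

Besides the shell and the picture viewer there is one more tool, called after "Emit:" as name([rows], argument=value, ...), one row to a line, values as JSON. apply_moves: Moves the arm, as the interface text tells. Its arguments: {"type":"object","properties":{"plan":{"type":"array"},"newtons":{"type":"number"}},"required":["plan"]}

```bash
ls; mkdir -p pics
python3 - <<'E'
from rig import arm
import cv2,numpy as np
for n in("scene","top"):
    im,d=arm.capture(n); np.savez(f"pics/{n}0.npz",im=im,d=d); cv2.imwrite(f"pics/{n}0.png",im[:,:,::-1])
    c=arm.calibration(n); print(n,{k:np.round(v,4).tolist() if not isinstance(v,str) else v for k,v in c.items()})
print(arm.state(),arm.grip_depth)
E
```

```text
pics
scene {'fx': 473.9534, 'fy': 473.9534, 'cx': 281.4751, 'cy': 212.6496, 'position': [1.374, -0.482, 0.722], 'rotation': [0.7883, 0.4166, 0.2179, 0.397]}
top {'fx': 459.2347, 'fy': 459.2347, 'cx': 284.2684, 'cy': 208.046, 'position': [0.4239, 0.0721, 1.1437], 'rotation': [-0.699, -0.055, 0.0592, 0.7106]}
{'time_s': 0.1, 'q': array([ 1.18699808e+00,  2.76512350e-01,  1.50596861e+00, -3.08169440e-05,
        1.36069860e+00, -1.21029191e-01]), 'qd': array([ 1.82377247e-05,  1.01135388e-03, -3.97497554e-03,  1.01411593e-03,
       -3.08204325e-04,  6.64968623e-04]), 'tau': array([ 6.85260966e-04, -4.05457234e+01, -2.37778866e+01,  7.01374537e-02,
        3.01933754e-02, -3.39521682e-05]), 'position': array([0.14920582, 0.55479215, 0.20471742]), 'eef_rot': array([-1.83568330e-04,  1.31003625e-01,  9.91381572e-01, -7.72071389e-04]), 'contact_force': array([-0.19337787,  0.72852507,  0.3611577 ]), 'wrist_torque': array([-0.01558309, -0.02130816,  0.07617492]), 'grip_force': 0.0, 'finger_gap': 0.9990213435530515} -0.0188
```

View pics/scene0.png

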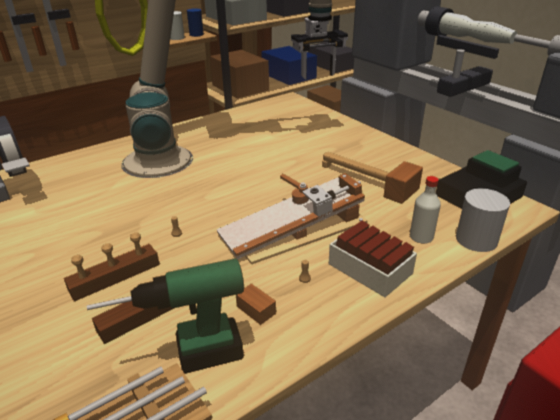

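View pics/top0.png

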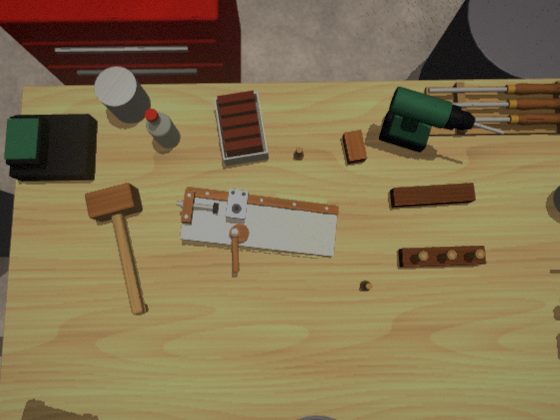

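The top view shows the jig in the middle: bed from (182,240) to (337,230), fence along its upper edge, stop at the left, lever end at (235,270). The blank is at (432,195), with the drilled rail at (443,257), the offcut at (354,147) and pegs at (299,154) and (366,286).

```bash
cat > h.py <<'E'
import numpy as np, cv2
from scipy.spatial.transform import Rotation as R
from rig import arm
def cam(n):
    c=arm.calibration(n); q=np.array(c["rotation"]); 
    M=R.from_quat(q[[1,2,3,0]]).as_matrix() if q.size==4 else q.reshape(3,3)
    return c,M,np.array(c["position"])
def rays(n,uv):
    c,M,p=cam(n); uv=np.atleast_2d(uv).astype(float)
    d=np.c_[(uv[:,0]-c["cx"])/c["fx"],-(uv[:,1]-c["cy"])/c["fy"],-np.ones(len(uv))]
    return p,d@M.T
def onplane(n,uv,P,N):   # ray-plane
    p,d=rays(n,uv); P=np.array(P);N=np.array(N); t=((P-p)@N)/(d@N); return p+t[:,None]*d
def onz(n,uv,z): return onplane(n,uv,[0,0,z],[0,0,1])
def cloud(n,depth):
    v,u=np.mgrid[:420,:560]; p,d=rays(n,np.c_[u.ravel(),v.ravel()])
    return (p+depth.ravel()[:,None]*d).reshape(420,560,3)
E
python3 - <<'E'
from h import *
z=np.load("pics/top0.npz"); im=z["im"];d=z["d"]; C=cloud("top",d)
print("bench z",np.median(C[300:330,200:330,2]),C[300:330,200:330,2].std())
hsv=cv2.cvtColor(im,cv2.COLOR_RGB2HSV)
# blank
V=hsv[...,2]; box=np.zeros(V.shape,bool); box[175:215,380:485]=1
m=(box&(V<110)).astype(np.uint8)
top=(box&(C[...,2]>0.03)&(C[...,2]<.046)); print("blank px",m.sum(),top.sum())
for k in (m,top.astype(np.uint8)):
    r=cv2.minAreaRect(np.argwhere(k)[:,::-1].astype(np.float32)); b=cv2.boxPoints(r)
    P=onz("top",b,.038); print(r,"ctr",onz("top",[r[0]],.038).round(4),"\n",P.round(4))
print("z top",np.median(C[top][:,2]))
# bed
w=(hsv[...,1]<60)&(V>130); w[:185]=0;w[265:]=0;w[:,:250]=0;w[:,345:]=0
w=cv2.erode(w.astype(np.uint8),np.ones((3,3)))>0
Q=C[w]; Q=Q[Q[:,2]>0.01]; c0=Q.mean(0); U,S,Vt=np.linalg.svd(Q-c0,full_matrices=False); n=Vt[2]*np.sign(Vt[2,2])
print("bed n",n,"tilt",np.degrees(np.arccos(n[2])),"rms",S[2]/len(Q)**.5,"c0",c0,len(Q),"upslope az",np.degrees(np.arctan2(-n[1],-n[0])))
crop=cv2.resize(im[180:280,170:345],None,fx=4.5,fy=4.5,interpolation=cv2.INTER_CUBIC)
cv2.imwrite("pics/bed0.png",crop[...,::-1])
E
```

```text
bench z -0.00036958431386269197 0.057899483853966725
blank px 1798 1502
((431.19732666015625, 195.52044677734375), (21.478055953979492, 86.9369125366211), 86.1345443725586) ctr [[ 0.6295 -0.297   0.038 ]] 
 [[ 0.6507 -0.1897  0.038 ]
 [ 0.6621 -0.4047  0.038 ]
 [ 0.6084 -0.4038  0.038 ]
 [ 0.5973 -0.1905  0.038 ]]
((433.83856201171875, 194.41635131835938), (18.52635383605957, 81.96507263183594), 86.42366790771484) ctr [[ 0.6322 -0.3037  0.038 ]] 
 [[ 0.6505 -0.2027  0.038 ]
 [ 0.6602 -0.4054  0.038 ]
 [ 0.6139 -0.4043  0.038 ]
 [ 0.6044 -0.203   0.038 ]]
z top 0.0376889687541101
bed n [ 0.97686584 -0.15835689  0.14372273] tilt 81.73667777474722 rms 0.02715335137014301 c0 [0.54934833 0.04619398 0.03944237] 3268 upslope az 170.79204732670996
```

View pics/bed0.png

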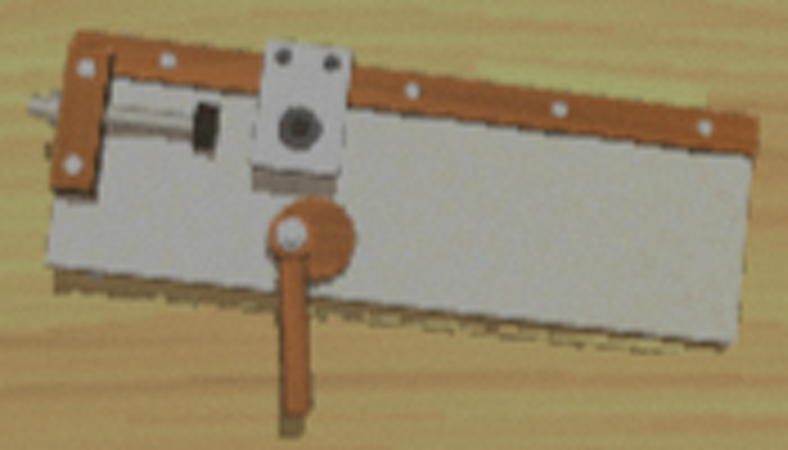

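The bed crop shows the fence's inner edge from crop (115,78) to (752,155), the bush at (298,128), the nut at (291,233) and the buffer face at about (218,130). The bed's left corners are at (48,265) and (732,345).

```bash
cat >> h.py <<'E'
def bedT(ox,oy,yaw):
    A=R.from_euler("ZY",[yaw,-np.radians(7)]).as_matrix(); return A,np.array([ox,oy,0.068-.02*np.sin(np.radians(7))])
E
python3 - <<'E'
from h import *
from scipy.optimize import least_squares
z=np.load("pics/top0.npz"); im=z["im"];d=z["d"]; C=cloud("top",cv2.medianBlur(d,5))
hsv=cv2.cvtColor(im,cv2.COLOR_RGB2HSV); S=cv2.GaussianBlur(hsv[...,1],(3,3),0).astype(float)
def cross(vals,idx,th=90):   # first crossing sub-pixel
    for a in range(len(vals)-1):
        if (vals[a]-th)*(vals[a+1]-th)<=0: return idx[a]+(vals[a]-th)/(vals[a]-vals[a+1])*(idx[a+1]-idx[a])
fe=[(u,cross(S[230:190:-1,u],range(230,190,-1))) for u in range(252,330,3)]
le=[(u,cross(S[235:275,u],range(235,275))) for u in range(262,326,4)]
lo=[(cross(S[v,320:350],range(320,350)),v) for v in range(217,252,3)]
fe,le,lo=[np.array([p for p in k if None not in p]) for k in(fe,le,lo)]
cr=lambda x,y:((x+.5)/4.5-.5+170,(y+.5)/4.5-.5+180)
bush,nut=cr(298,128),cr(291,233)
c,M,p=cam("top")
def tobed(x,uv,zb):
    A,o=bedT(*x); P=onplane("top",uv,o+A[:,2]*zb,A[:,2]); return (P-o)@A
def res(x):
    b=tobed(x,[bush],.055)[0]; n=tobed(x,[nut],.048)[0]
    return np.r_[tobed(x,fe,0)[:,1]+.0225, .5*(tobed(x,le,0)[:,1]-.08), tobed(x,lo,0)[:,0]+.35, 3*(b[:2]-[-.1025,0]),3*(n[:2]-[-.105,.053])]
r=least_squares(res,[.6,.15,1.5],loss="soft_l1",f_scale=.002); x=r.x; A,o=bedT(*x)
print("bed",x.round(4),o.round(4),"yawdeg",np.degrees(x[2]))
print("fence",(1e3*(tobed(x,fe,0)[:,1]+.0225)).round(1),"\nleft",(1e3*(tobed(x,le,0)[:,1]-.08)).round(1),"\nlow",(1e3*(tobed(x,lo,0)[:,0]+.35)).round(1))
print("bush",tobed(x,[bush],.055),"nut",tobed(x,[nut],.048),"buffer face",tobed(x,[cr(218,130)],.018+.012),"lever tip",tobed(x,[cr(297,413)],.032))
B=(C-o)@A; m=(B[...,0]>-.33)&(B[...,0]<-.15)&(B[...,1]>-.01)&(B[...,1]<.06); print("bed z err mm",1e3*np.median(B[m][:,2]),m.sum())
P=C.reshape(-1,3)
for h in(.06,.1,.15,.2):
    k=(P[:,2]>h)&(P[:,0]>.5)&(P[:,0]<.95)&(abs(P[:,1]+.3)<.2)&(P[:,2]<.4); print(h,k.sum(),P[k].min(0).round(3) if k.any() else'',P[k].max(0).round(3) if k.any() else'')
np.save("bed.npy",x)
cs=cam("scene")
def proj(n,X):
    c,M,p=cam(n); q=(X-p)@M; return c["cx"]-c["fx"]*q[:,0]/q[:,2]*1, c["cy"]+c["fy"]*q[:,1]/q[:,2]
Z=np.load("pics/scene0.npz")["im"].copy()
for b in [(-.1025,0,.055),(-.35,.08,0),(-.35,-.0225,.009),(.02,.08,0),(-.105,.053,.048)]:
    u,v=proj("scene",(o+A@np.array(b))[None]); print(b,float(u[0]),float(v[0])); cv2.circle(Z,(int(round(u[0])),int(round(v[0]))),2,(255,0,0),-1)
cv2.imwrite("pics/chk.png",cv2.resize(Z[130:270,200:400],None,fx=4,fy=4)[...,::-1])
E
```

```text
bed [0.6077 0.2817 1.4515] [0.6077 0.2817 0.0656] yawdeg 83.16238764521063
fence [-1.3 -0.8 -0.6 -0.9 -0.7 -1.  -1.4 -0.6 -1.2 -0.5 -0.7 -0.7 -0.3 -0.4
 -0.5 -0.4 -1.  -0.9 -0.4 -0.9  0.1 -0.2 -0.   0.   0.1  0.3] 
left [2.4 2.1 2.7 2.5 2.7 2.7 2.6 2.8 2.5 2.6 2.7 2.6 2.8 5.2 2.6 2.7] 
low [-0.3 -0.8 -1.  -0.2 -0.3 -1.  -0.9 -0.9 -1.4 -1.2 -1.4 -0.9]
bush [[-0.10136404  0.0003636   0.055     ]] nut [[-0.10427332  0.05318662  0.048     ]] buffer face [[-0.06074109  0.00265112  0.03      ]] lever tip [[-0.118335    0.14243086  0.032     ]]
bed z err mm 0.009230775347429799 2112
0.06 3078 [ 0.739 -0.419  0.06 ] [ 0.849 -0.173  0.206]
0.1 2451 [ 0.739 -0.419  0.1  ] [ 0.849 -0.173  0.206]
0.15 2342 [ 0.739 -0.419  0.151] [ 0.849 -0.173  0.206]
0.2 920 [ 0.769 -0.317  0.2  ] [ 0.833 -0.178  0.206]
(-0.1025, 0, 0.055) 312.60674622626794 189.4609018012621
(-0.35, 0.08, 0) 214.6426989364121 229.01751774334343
(-0.35, -0.0225, 0.009) 230.7179054541633 248.14050027575217
(0.02, 0.08, 0) 335.83588524704396 176.7258440340372
(-0.105, 0.053, 0.048) 301.0127483292085 182.90183338371858
```

View pics/chk.png

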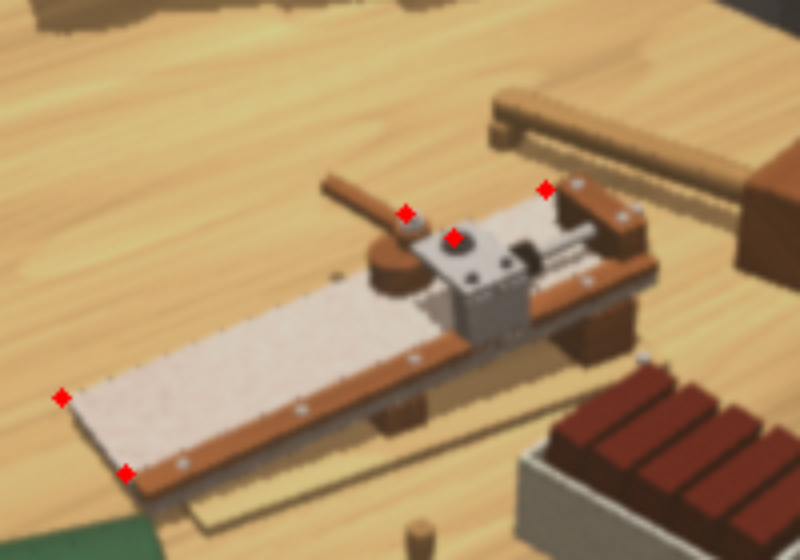

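The re-projected bed points sit on the bush, nut and bed corners to about 1–2 px, so the bed pose holds. The buffer face is near bed x = −61 mm.

```bash
cat >> h.py <<'E'
def toolR(xaz,tilt=0.): # tool x along azimuth xaz, rising by tilt; z down
    A=R.from_euler("ZY",[xaz,-tilt]).as_matrix(); return np.c_[A[:,0],-A[:,1],-A[:,2]]
def rel(pos,Rt=None):
    s=arm.state(); q=s["eef_rot"]; R0=R.from_quat(q[[1,2,3,0]]).as_matrix(); Rt=R0 if Rt is None else Rt
    print("t",round(s["time_s"],2),"pos",s["position"].round(4),"q",s["q"].round(2),"F",s["contact_force"].round(1),"grip",s["grip_force"],s["finger_gap"])
    print("  shift mm",(1e3*R0.T@(np.array(pos)-s["position"])).round(1),"rotvec",R.from_matrix(R0.T@Rt).as_rotvec().round(4))
def bed(b,x=None):
    A,o=bedT(*(np.load("bed.npy") if x is None else x)); return o+A@np.array(b)
E
python3 - <<'E'
from h import *
az=np.radians(92.74); u=np.array([np.cos(az),np.sin(az)])
g=np.r_[np.array([.632,-.3037])-.01*u,.013]; print(g)
rel(g+[0,0,.107],toolR(az))
E
```

```text
[ 0.63247804 -0.31368857  0.013     ]
t 0.1 pos [0.1492 0.5548 0.2047] q [ 1.19  0.28  1.51 -0.    1.36 -0.12] F [-0.2  0.7  0.4] grip 0.0 0.9990213435530515
  shift mm [-692.3 -713.    85.7] rotvec [-1.5000e-03  9.0000e-04  1.2602e+00]
```

Emit:
apply_moves([
  [[0,-692,-713,0,0,0,1.26],[0,-692,-713,0,0,0,1.26],[0,-692,-713,0,0,0,1.26],[0,-692,-713,0,0,0,1.26],[0,-692,-713,0,0,0,1.26]],
], newtons=45)

```text
time_s: 0.72
position: [0.3018, 0.2804, 0.2053]
eef_rot: [0.0, 0.567, 0.824, 0.0]
contact_force: [0.5, 0.7, 0.6]
finger_gap: 0.998
grip_force: 0.0
```

```bash
python3 -c "
from h import *
rel([.6325,-.3137,.12],toolR(np.radians(92.74)))"
```

```text
t 0.72 pos [0.3018 0.2804 0.2053] q [ 0.58  0.03  1.82 -0.    1.3   0.21] F [0.5 0.7 0.6] grip 0.0 0.9980248463763427
  shift mm [-673.    96.9   85.4] rotvec [3.000e-04 1.000e-04 3.172e-01]
```

Emit:
apply_moves([
  [[0,-673,97,0,0,0,0.317],[0,-673,97,0,0,0,0.317],[0,-673,97,0,0,0,0.317],[0,-673,97,0,0,0,0.317],[0,-673,97,0,0,0,0.317]],
])

```text
time_s: 1.35
position: [0.4554, 0.0081, 0.2053]
eef_rot: [-0.0, 0.688, 0.726, 0.0]
contact_force: [1.3, 0.9, 0.9]
finger_gap: 0.998
grip_force: 0.0
```

```bash
python3 -c "
from h import *
rel([.6325,-.3137,.12],toolR(np.radians(92.74)))"
```

```text
t 1.35 pos [0.4554 0.0081 0.2053] q [-0.14  0.09  1.74  0.    1.31 -0.19] F [1.3 0.9 0.9] grip 0.0 0.9982328487948302
  shift mm [-330.7  159.9   85.2] rotvec [ 0.0002 -0.0005  0.005 ]
```

Emit:
apply_moves([
  [[0,-331,160,0,0,0,0.005],[0,-331,160,0,0,0,0.005],[0,-331,160,40,0,0,0.005],[0,-331,160,60,0,0,0.005],[0,-331,160,80,0,0,0.005]],
])

```text
time_s: 1.98
position: [0.6028, -0.2585, 0.1531]
eef_rot: [0.001, 0.69, 0.724, 0.0]
contact_force: [-0.4, 1.4, 0.6]
finger_gap: 1.001
grip_force: 0.0
```

```bash
python3 -c "
from h import *
rel([.6325,-.3137,.014],toolR(np.radians(92.74)))"
```

```text
t 1.98 pos [ 0.6028 -0.2585  0.1531] q [-0.51  0.43  1.4   0.    1.31 -0.56] F [-0.4  1.4  0.6] grip 0.0 1.0010950869604875
  shift mm [-56.5  26.8 139.2] rotvec [0.0013 0.0004 0.0001]
```

Emit:
apply_moves([
  [[0,-56.5,27,30,0.001,0,0],[0,-56.5,27,60,0.001,0,0],[0,-56.5,27,90,0.001,0,0],[0,-56.5,27,90,0.001,0,0]],
])

```text
time_s: 2.48
position: [0.6291, -0.3103, 0.0599]
eef_rot: [-0.004, 0.69, 0.724, -0.001]
contact_force: [-0.1, -0.3, 0.0]
finger_gap: 0.999
grip_force: 0.0
```

```bash
python3 -c "
from h import *
rel([.6325,-.3137,.014],toolR(np.radians(92.74)))
im,d=arm.capture('scene'); t,d2=arm.capture('top')
a=cv2.resize(im[230:350,60:300],None,fx=2.5,fy=2.5); b=cv2.resize(t[140:240,360:500],None,fx=3,fy=3)
o=np.zeros((600,600,3),np.uint8); o[:300]=a; o[300:,:420]=b; cv2.imwrite('pics/pick.png',o[...,::-1])"
```

```text
t 2.48 pos [ 0.6291 -0.3103  0.0599] q [-0.56  0.56  1.4  -0.    1.18 -0.61] F [-0.1 -0.3  0. ] grip 0.0 0.9994254081343681
  shift mm [-3.7  3.5 45.8] rotvec [-0.007  -0.0043  0.0003]
```

View pics/pick.png

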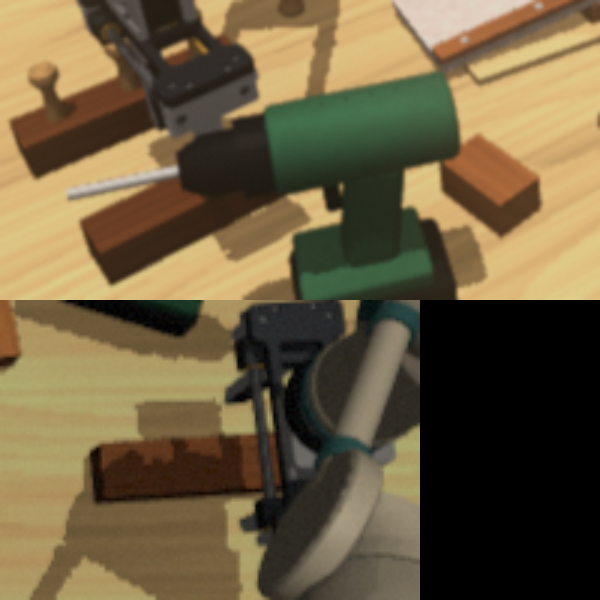

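The gripper straddles the strip (crop column 265, strip from 97 on), clear of the drill and the rail.

Emit:
apply_moves([
  [[0,-3.7,3.5,20,-0.005,-0.004,0],[0,-3.7,3.5,40,-0.006,-0.004,0],[0,-3.7,3.5,46,-0.006,-0.004,0],[0,-3.7,3.5,46,-0.006,-0.004,0],[0,-3.7,3.5,46,-0.006,-0.004,0]],
])

```text
time_s: 3.2
position: [0.6359, -0.3153, 0.019]
eef_rot: [0.004, 0.69, 0.724, 0.001]
contact_force: [-0.0, -0.1, 0.0]
finger_gap: 0.997
grip_force: 0.0
```

Emit:
apply_moves([
  [[0.7,0,0,0,0,0,0],[0.7,0,0,0,0,0,0],[0.7,0,0,0,0,0,0],[0.7,0,0,0,0,0,0],[0.7,0,0,0,0,0,0]],
], newtons=45)

```text
time_s: 3.82
position: [0.635, -0.3149, 0.0174]
eef_rot: [0.003, 0.69, 0.724, 0.0]
contact_force: [0.1, 0.8, 0.6]
finger_gap: 0.504
grip_force: 0.0
```

```bash
python3 -c "
from h import *
rel([.6325,-.3137,.013],toolR(np.radians(92.74)))"
```

```text
t 3.83 pos [ 0.635  -0.3149  0.0174] q [-0.56  0.6   1.45 -0.    1.09 -0.61] F [0.1 0.8 0.6] grip 0.0 0.5037554127663458
  shift mm [ 1.4 -2.4  4.4] rotvec [0.005  0.0039 0.0007]
```

Emit:
apply_moves([
  [[0.55,1,-2,3.5,0,0,0],[0.55,1,-2,3.5,0,0,0],[0.8,1,-2,3.5,0,0,0],[0.8,1,-2,3.5,0,0,0],[0.8,1,-2,3.5,0,0,0]],
], newtons=45)

```text
time_s: 4.45
position: [0.6349, -0.3151, 0.017]
eef_rot: [0.006, 0.69, 0.724, 0.001]
contact_force: [-0.4, 1.2, 10.8]
finger_gap: 0.471
grip_force: 45.0
```

```bash
python3 -c "
from h import *
rel([.6325,-.3137,.013],toolR(np.radians(92.74)))"
```

```text
t 4.45 pos [ 0.6349 -0.3151  0.017 ] q [-0.56  0.6   1.45 -0.    1.08 -0.61] F [-0.4  1.2 10.8] grip 45.01907765865326 0.471374653541692
  shift mm [ 1.5 -2.4  4. ] rotvec [0.0097 0.0068 0.0006]
```

Emit:
apply_moves([
  [[0.8,0,0,-20,0,0,0],[0.8,0,0,-50,0,0,0],[0.8,0,0,-90,0,0,0],[0.8,0,0,-120,0,0,0],[0.8,0,0,-120,0,0,0]],
])

```text
time_s: 5.08
position: [0.6336, -0.3144, 0.1361]
eef_rot: [0.006, 0.69, 0.724, 0.001]
contact_force: [-0.3, -0.1, -3.3]
finger_gap: 0.474
grip_force: 45.0
```

```bash
python3 -c "
from h import *
yaw=np.load('bed.npy')[2]
rel(bed([-.2565,.005,.08]),toolR(yaw,np.radians(7)))"
```

```text
t 5.08 pos [ 0.6336 -0.3144  0.1361] q [-0.56  0.51  1.31 -0.    1.31 -0.61] F [-0.3 -0.1 -3.3] grip 44.98482048511505 0.47441313403709723
  shift mm [337.  -46.2  19.7] rotvec [-0.0007  0.1278  0.1682]
```

Emit:
apply_moves([
  [[0.8,60,-8,0,0,0.02,0.03],[0.8,120,-16,0,0,0.05,0.06],[0.8,180,-24,0,0,0.08,0.1],[0.8,240,-32,0,0,0.1,0.14],[0.8,300,-40,0,0,0.128,0.168]],
])

```text
time_s: 5.7
position: [0.5758, -0.0138, 0.1301]
eef_rot: [-0.045, 0.747, 0.662, 0.044]
contact_force: [1.4, 0.8, -2.5]
finger_gap: 0.477
grip_force: 45.0
```

Emit:
apply_moves([
  [[0.8,0,0,0,0,0,0],[0.8,0,0,0,0,0,0]],
])

```text
time_s: 5.95
position: [0.5771, -0.0161, 0.131]
eef_rot: [-0.044, 0.746, 0.663, 0.044]
contact_force: [0.5, -0.3, -3.6]
finger_gap: 0.477
grip_force: 45.0
```

```bash
python3 -c "
from h import *
yaw=np.load('bed.npy')[2]
rel(bed([-.2565,.005,.06]),toolR(yaw,np.radians(7)))"
```

```text
t 5.95 pos [ 0.5771 -0.0161  0.131 ] q [-0.23  0.33  1.62  0.13  1.21 -0.16] F [ 0.5 -0.3 -3.6] grip 44.9849134683609 0.4772217727945617
  shift mm [32.5 -9.8 41.6] rotvec [-0.0072 -0.0012  0.0004]
```

Emit:
apply_moves([
  [[0.8,32.5,-10,0,-0.007,0,0],[0.8,32.5,-10,20,-0.007,0,0],[0.8,32.5,-10,40,-0.007,0,0],[0.8,32.5,-10,55,-0.007,0,0],[0.8,32.5,-10,55,-0.007,0,0]],
])

```text
time_s: 6.58
position: [0.5715, 0.0234, 0.0804]
eef_rot: [-0.042, 0.747, 0.662, 0.046]
contact_force: [0.5, 0.2, -3.3]
finger_gap: 0.474
grip_force: 45.0
```

Emit:
apply_moves([
  [[0.8,0,0,0,0,0,0],[0.8,0,0,0,0,0,0]],
])

```text
time_s: 6.82
position: [0.5731, 0.0237, 0.0828]
eef_rot: [-0.04, 0.747, 0.662, 0.048]
contact_force: [0.8, -0.5, -3.4]
finger_gap: 0.477
grip_force: 45.0
```

```bash
python3 -c "
from h import *
yaw=np.load('bed.npy')[2]
rel(bed([-.2565,.005,.017]),toolR(yaw,np.radians(7)))
im,d=arm.capture('scene'); t,d2=arm.capture('top')
a=cv2.resize(im[140:270,200:400],None,fx=3,fy=3); b=cv2.resize(t[185:265,180:350],None,fx=2.5,fy=2.5)
o=np.zeros((590,600,3),np.uint8); o[:390]=a; o[390:,:425]=b; cv2.imwrite('pics/place.png',o[...,::-1])"
```

```text
t 6.83 pos [0.5731 0.0237 0.0828] q [-0.17  0.36  1.71  0.14  1.07 -0.11] F [ 0.8 -0.5 -3.4] grip 44.98494207859039 0.47707761199537446
  shift mm [-0.4 -1.4 31.9] rotvec [ 0.0037 -0.0021 -0.0005]
```

View pics/place.png

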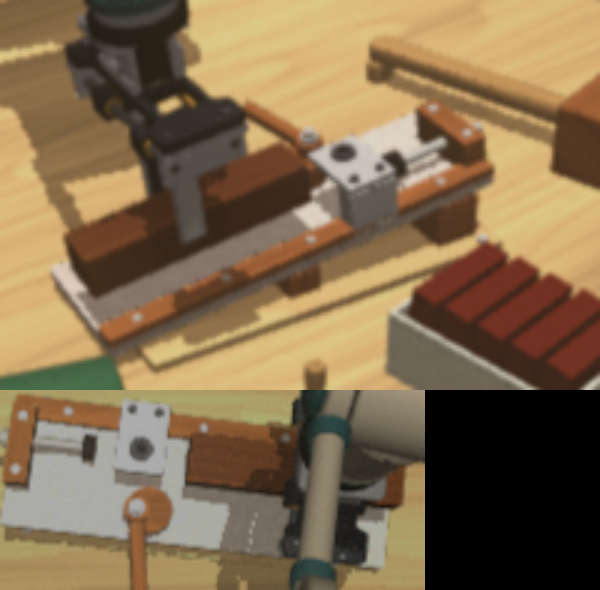

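The held strip hovers over the low bed, parallel to the fence; its leading end is at crop (185–192, 428–486), short of the bush plate.

```bash
python3 -c "
from h import *
x=np.load('bed.npy'); A,o=bedT(*x)
for zz in(.07,):
  P=onplane('top',[[256.6,200.0],[253.8,223.2],[295,227.6]],o+A[:,2]*zz,A[:,2]); print(((P-o)@A).round(4))"
```

```text
[[-0.1457 -0.0215  0.07  ]
 [-0.1453  0.032   0.07  ]
 [-0.2395  0.0309  0.07  ]]
```

Emit:
apply_moves([
  [[0.8,0,-1.5,10,0.003,-0.002,0],[0.8,0,-1.5,20,0.003,-0.002,0],[0.8,0,-1.5,26,0.003,-0.002,0],[0.8,0,-1.5,28,0.003,-0.002,0],[0.8,0,-1.5,29,0.003,-0.002,0]],
])

```text
time_s: 7.55
position: [0.5714, 0.0279, 0.0531]
eef_rot: [-0.041, 0.747, 0.662, 0.045]
contact_force: [0.2, -0.1, -3.1]
finger_gap: 0.476
grip_force: 45.0
```

Emit:
apply_moves([
  [[0.8,0,0,1,0,0,0],[0.8,0,0,2,0,0,0]],
])

```text
time_s: 7.8
position: [0.5716, 0.0281, 0.0516]
eef_rot: [-0.041, 0.747, 0.662, 0.046]
contact_force: [-0.4, 0.6, 0.5]
finger_gap: 0.477
grip_force: 45.0
```

```bash
python3 -c "
from h import *
yaw=np.load('bed.npy')[2]
rel(bed([-.2565,.005,.017]),toolR(yaw,np.radians(7)))"
```

```text
t 7.8 pos [0.5716 0.0281 0.0516] q [-0.16  0.39  1.75  0.15  1.01 -0.12] F [-0.4  0.6  0.5] grip 44.98732924461365 0.47710874244816304
  shift mm [-0.7  0.7  0.3] rotvec [-0.0005 -0.0003 -0.0003]
```

Emit:
apply_moves([
  [[0.35,0,0,0,0,0,0],[0.35,0,0,0,0,0,0],[0.35,0,0,0,0,0,0],[0.35,0,0,-2,0,0,0]],
])

```text
time_s: 8.3
position: [0.5713, 0.0279, 0.0534]
eef_rot: [-0.041, 0.747, 0.662, 0.045]
contact_force: [0.2, 0.5, -0.0]
finger_gap: 0.65
grip_force: 0.0
```

```bash
python3 -c "
from h import *
yaw=np.load('bed.npy')[2]
rel(bed([-.2565,.005,.017]),toolR(yaw,np.radians(7)))
t,d=arm.capture('top');im,d2=arm.capture('scene')
a=cv2.resize(im[140:270,200:400],None,fx=3,fy=3); b=cv2.resize(t[185:265,180:350],None,fx=2.5,fy=2.5)
o=np.zeros((590,600,3),np.uint8); o[:390]=a; o[390:,:425]=b; cv2.imwrite('pics/placed.png',o[...,::-1])"
```

```text
t 8.3 pos [0.5713 0.0279 0.0534] q [-0.16  0.39  1.75  0.14  1.01 -0.12] F [ 0.2  0.5 -0. ] grip 0.0 0.649833388495171
  shift mm [-0.6  1.   2.2] rotvec [-0.0011 -0.0002 -0.0003]
```

View pics/placed.png

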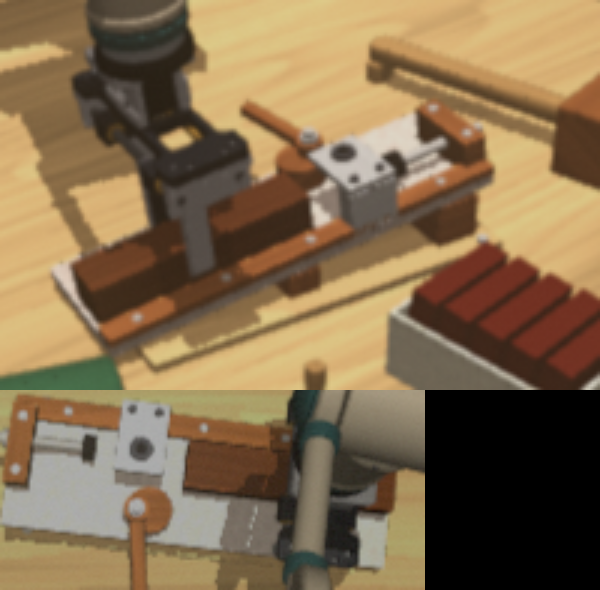

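The strip lies flat on the low bed, released, parallel to the fence with a few mm gap; its leading end at crop (187,465) is short of the bush plate.

Emit:
apply_moves([
  [[0.8,0,0,1,0,0,0],[0.8,0,0,1,0,0,0],[0.8,0,0,1,0,0,0],[0.8,0,0,1,0,0,0]],
], newtons=20)

```text
time_s: 8.9
position: [0.5712, 0.028, 0.0521]
eef_rot: [-0.041, 0.747, 0.662, 0.045]
contact_force: [0.9, 0.6, -1.2]
finger_gap: 0.474
grip_force: 20.0
```

Emit:
apply_moves([
  [[0.8,10,1.5,0,0,0,0],[0.8,20,3,0,0,0,0],[0.8,30,4,0,0,0,0],[0.8,30,4,0,0,0,0]],
])

```text
time_s: 9.4
position: [0.579, 0.0585, 0.056]
eef_rot: [-0.041, 0.746, 0.663, 0.046]
contact_force: [-0.2, -0.7, -0.8]
finger_gap: 0.481
grip_force: 20.0
```

```bash
cat >> h.py <<'E'
def rep():
    x=np.load('bed.npy'); A,o=bedT(*x); s=arm.state(); q=s["eef_rot"]; R0=R.from_quat(q[[1,2,3,0]]).as_matrix()
    print("t",round(s["time_s"],2),"TCP in bed mm",(1e3*(s["position"]-o)@A).round(2),"F bed",(s["contact_force"]@A).round(2),"rot err(tool)",R.from_matrix(R0.T@toolR(x[2],np.radians(7))).as_rotvec().round(4),"gap",94*s["finger_gap"],"grip",s["grip_force"])
E
python3 -c "
from h import *
rep()"
```

```text
t 9.4 TCP in bed mm [-224.48    1.96   17.93] F bed [-0.77  0.08 -0.69] rot err(tool) [-0.0012 -0.0011  0.0008] gap 45.17009112128958 grip 19.997866451740265
```

Emit:
apply_moves([
  [[0.8,8,0.7,0,0,0,0],[0.8,16,1.2,0,0,0,0],[0.8,24,1.8,0,0,0,0],[0.8,32,2.2,0,0,0,0],[0.8,32,2.2,0,0,0,0]],
])

```text
time_s: 10.02
position: [0.5845, 0.0894, 0.0599]
eef_rot: [-0.042, 0.746, 0.663, 0.045]
contact_force: [-0.2, 0.7, -2.7]
finger_gap: 0.48
grip_force: 20.0
```

```bash
python3 -c "
from h import *
rep()"
```

```text
t 10.03 TCP in bed mm [-1.929e+02  1.500e-01  1.794e+01] F bed [ 0.38  0.24 -2.75] rot err(tool) [-0.0019 -0.0011  0.0002] gap 45.127185032925254 grip 19.9987131357193
```

Emit:
apply_moves([
  [[0.8,4,0.5,0.5,0,0,0],[0.8,8,1,0.7,0,0,0],[0.8,12,1.3,0.7,0,0,0],[0.8,12,1.3,0.7,0,0,0]],
])

```text
time_s: 10.52
position: [0.5857, 0.0982, 0.061]
eef_rot: [-0.041, 0.747, 0.663, 0.043]
contact_force: [-5.2, -5.3, 4.3]
finger_gap: 0.48
grip_force: 20.0
```

```bash
python3 -c "
from h import *
rep()"
```

```text
t 10.53 TCP in bed mm [-1.8394e+02 -3.0000e-02  1.7960e+01] F bed [-5.35  4.57  5.  ] rot err(tool) [-0.004   0.0033  0.0003] gap 45.09091456617525 grip 20.00656932592392
```

Emit:
apply_moves([
  [[0.8,0,-0.3,-0.4,0,0,0],[0.8,0,-0.3,-0.4,0,0,0],[0.8,0,-0.3,-0.4,0,0,0]],
])

```text
time_s: 10.9
position: [0.5858, 0.0988, 0.0611]
eef_rot: [-0.041, 0.747, 0.663, 0.044]
contact_force: [-5.1, -3.5, 1.7]
finger_gap: 0.476
grip_force: 20.0
```

```bash
python3 -c "
from h import *
rep()
t,d=arm.capture('top');im,d2=arm.capture('scene')
a=cv2.resize(im[160:230,270:370],None,fx=6,fy=6); b=cv2.resize(t[185:265,180:310],None,fx=4.6,fy=2.2)
o=np.zeros((600,600,3),np.uint8); o[:420]=a; o[420:596,:598]=b; cv2.imwrite('pics/push.png',o[...,::-1])"
```

```text
t 10.9 TCP in bed mm [-1.8336e+02 -2.0000e-02  1.7970e+01] F bed [-3.85  4.62  2.14] rot err(tool) [-0.0035  0.0021 -0.0001] gap 44.71022134418706 grip 20.002301037311554
```

View pics/push.png

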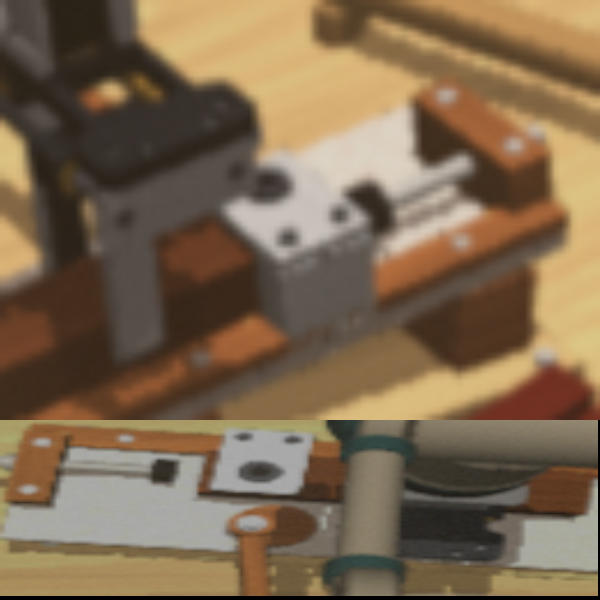

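The top view shows the strip's end (crop x≈205) beyond the bush plate, still about 10 mm short of the buffer face (x≈180). So the resistance so far is friction on the fence and bed.

Emit:
apply_moves([
  [[0.8,0,-0.3,-0.2,0,0,0],[0.8,2,-0.3,-0.2,0,0,0],[0.8,4,-0.3,-0.2,0,0,0],[0.8,5,-0.3,-0.2,0,0,0],[0.8,5,-0.3,-0.2,0,0,0]],
])

```text
time_s: 11.62
position: [0.5865, 0.1043, 0.0617]
eef_rot: [-0.041, 0.747, 0.662, 0.044]
contact_force: [-3.3, -3.7, 1.4]
finger_gap: 0.474
grip_force: 20.0
```

```bash
python3 -c "
from h import *
rep()"
```

```text
t 11.62 TCP in bed mm [-1.7782e+02 -4.0000e-02  1.7960e+01] F bed [-3.89  2.8   1.93] rot err(tool) [-0.003   0.0014 -0.0001] gap 44.59956295438348 grip 20.001371204853058
```

Emit:
apply_moves([
  [[0.8,1,-0.1,-0.2,0,0,0],[0.8,2,-0.1,-0.2,0,0,0],[0.8,3,-0.1,-0.2,0,0,0],[0.8,3,-0.1,-0.2,0,0,0]],
])

```text
time_s: 12.12
position: [0.5869, 0.1078, 0.0622]
eef_rot: [-0.041, 0.747, 0.662, 0.045]
contact_force: [-3.5, -3.0, -0.1]
finger_gap: 0.476
grip_force: 20.0
```

```bash
python3 -c "
from h import *
rep()"
```

```text
t 12.12 TCP in bed mm [-1.7426e+02 -7.0000e-02  1.7980e+01] F bed [-3.37  3.1   0.36] rot err(tool) [-0.0028  0.0005 -0.0002] gap 44.784940719638634 grip 20.00005602836609
```

Baseline friction is about 3.4 N. I'll go on in small steps.

Emit:
apply_moves([
  [[0.8,1,-0.1,0,0,0,0],[0.8,1.5,-0.1,0,0,0,0],[0.8,2,-0.1,0,0,0,0],[0.8,2,-0.1,0,0,0,0]],
])

```text
time_s: 12.62
position: [0.5872, 0.1098, 0.0624]
eef_rot: [-0.041, 0.747, 0.662, 0.045]
contact_force: [-4.0, -3.0, -0.4]
finger_gap: 0.476
grip_force: 20.0
```

Emit:
apply_moves([
  [[0.8,0.7,0,0,0,0,0],[0.8,1.4,0,0,0,0,0],[0.8,1.4,0,0,0,0,0]],
])

```text
time_s: 13.0
position: [0.5873, 0.1112, 0.0626]
eef_rot: [-0.041, 0.747, 0.662, 0.045]
contact_force: [-3.4, -3.5, -0.2]
finger_gap: 0.472
grip_force: 20.0
```

```bash
python3 -c "
from h import *
rep()
t,d=arm.capture('top'); im=cv2.resize(t[185:240,200:260],None,fx=10,fy=10,interpolation=cv2.INTER_CUBIC); cv2.imwrite('pics/gap.png',im[...,::-1])"
```

```text
t 13.0 TCP in bed mm [-1.7077e+02 -3.0000e-02  1.7950e+01] F bed [-3.85  2.99  0.3 ] rot err(tool) [-0.0027  0.0003 -0.0003] gap 44.40824990399499 grip 19.999769926071167
```

View pics/gap.png

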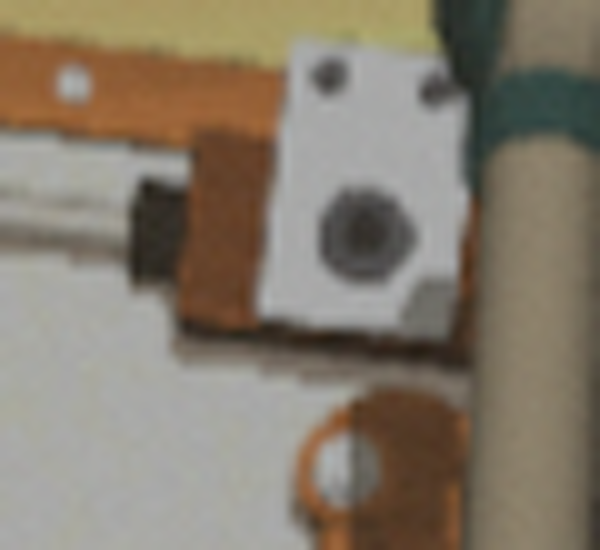

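The strip's end (crop x≈185) is now right at the buffer (x≈135–185), with a gap of about 1 mm or less.

Emit:
apply_moves([
  [[0.8,0.5,0,0,0,0,0],[0.8,1,0,0,0,0,0],[0.8,1,0,0,0,0,0]],
])

```text
time_s: 13.42
position: [0.5875, 0.1121, 0.0627]
eef_rot: [-0.041, 0.747, 0.662, 0.045]
contact_force: [-4.5, -3.6, -1.1]
finger_gap: 0.476
grip_force: 20.0
```

Emit:
apply_moves([
  [[0.8,0.5,0,0,0,0,0],[0.8,1,0,0,0,0,0],[0.8,1,0,0,0,0,0]],
])

```text
time_s: 13.8
position: [0.5875, 0.1126, 0.0627]
eef_rot: [-0.041, 0.747, 0.663, 0.044]
contact_force: [-4.8, -5.3, -0.7]
finger_gap: 0.477
grip_force: 20.0
```

```bash
python3 -c "
from h import *
rep()"
```

```text
t 13.8 TCP in bed mm [-1.6941e+02 -7.0000e-02  1.7950e+01] F bed [-5.87  4.15 -0.02] rot err(tool) [-0.0027  0.0014  0.    ] gap 44.80673568732181 grip 20.000974237918854
```

Emit:
apply_moves([
  [[0.8,0.5,-0.1,0,0,0,0],[0.8,1,-0.1,0,0,0,0],[0.8,1.2,-0.1,0,0,0,0],[0.8,1.2,-0.1,0,0,0,0]],
])

```text
time_s: 14.3
position: [0.5876, 0.1131, 0.0628]
eef_rot: [-0.041, 0.747, 0.663, 0.044]
contact_force: [-4.2, -7.0, 0.4]
finger_gap: 0.479
grip_force: 20.0
```

```bash
python3 -c "
from h import *
rep()"
```

```text
t 14.3 TCP in bed mm [-1.6889e+02 -6.0000e-02  1.7960e+01] F bed [-7.36  3.32  1.31] rot err(tool) [-0.0026  0.0026  0.0002] gap 45.06226043707315 grip 20.001929104328156
```

Emit:
apply_moves([
  [[0.8,0.8,0,-0.1,0,0,0],[0.8,1.6,0,-0.1,0,0,0],[0.8,2.4,0,-0.1,0,0,0],[0.8,2.4,0,-0.1,0,0,0]],
])

```text
time_s: 14.8
position: [0.5877, 0.1144, 0.063]
eef_rot: [-0.04, 0.746, 0.663, 0.043]
contact_force: [-4.5, -9.0, -0.7]
finger_gap: 0.476
grip_force: 20.0
```

```bash
python3 -c "
from h import *
rep()"
```

```text
t 14.8 TCP in bed mm [-1.6751e+02 -5.0000e-02  1.7970e+01] F bed [-9.48  3.43  0.42] rot err(tool) [-0.0027  0.0044  0.0007] gap 44.788380237860366 grip 20.000806152820587
```

Emit:
apply_moves([
  [[0.8,-1,0,0,0,0,0],[0.8,-2,0,0,0,0,0],[0.8,-3,0,0,0,0,0],[0.8,-3,0,0,0,0,0]],
])

```text
time_s: 15.3
position: [0.5876, 0.1136, 0.0629]
eef_rot: [-0.041, 0.747, 0.662, 0.045]
contact_force: [-3.8, -3.7, -1.0]
finger_gap: 0.479
grip_force: 20.0
```

```bash
python3 -c "
from h import *
rep()"
```

```text
t 15.3 TCP in bed mm [-1.6834e+02 -5.0000e-02  1.7950e+01] F bed [-4.21  3.31 -0.44] rot err(tool) [-0.0025  0.0005 -0.0002] gap 45.01141286419199 grip 19.9958136677742
```

Emit:
apply_moves([
  [[0.8,-0.5,0,0,0,0,0],[0.8,-1.2,0,0,0,0,0],[0.8,-1.2,0,0,0,0,0]],
])

```text
time_s: 15.68
position: [0.5876, 0.1131, 0.0628]
eef_rot: [-0.042, 0.747, 0.662, 0.045]
contact_force: [-2.7, -1.5, -2.5]
finger_gap: 0.479
grip_force: 20.0
```

```bash
python3 -c "
from h import *
rep()"
```

```text
t 15.68 TCP in bed mm [-1.6883e+02 -6.0000e-02  1.7960e+01] F bed [-2.06  2.49 -2.24] rot err(tool) [-0.0024 -0.0007 -0.0005] gap 45.0040493680347 grip 19.994127452373505
```

Emit:
apply_moves([
  [[0.3,0,0,0,0,0,0],[0.3,0,0,0,0,0,0],[0.3,0,0,0,0,0,0]],
])

```text
time_s: 16.05
position: [0.5897, 0.1129, 0.0639]
eef_rot: [-0.04, 0.747, 0.662, 0.047]
contact_force: [0.5, 0.2, -1.0]
finger_gap: 0.698
grip_force: 0.0
```

Emit:
apply_moves([
  [[0.3,0,0,-20,0,0,0],[0.3,0,0,-50,0,0,0],[0.3,-60,0,-90,0,0,0],[0.3,-110,0,-110,0,0,0],[0.3,-110,0,-110,0,0,0]],
])

```text
time_s: 16.68
position: [0.5754, -0.013, 0.1609]
eef_rot: [-0.038, 0.748, 0.661, 0.047]
contact_force: [0.4, 1.3, 0.6]
finger_gap: 0.701
grip_force: 0.0
```

```bash
python3 -c "
from h import *
rep()
t,d=arm.capture('top'); t2=t[185:240,190:330]; im=cv2.resize(t2,None,fx=5.7,fy=5.7,interpolation=cv2.INTER_CUBIC); cv2.imwrite('pics/rel.png',im[...,::-1])"
```

```text
t 16.68 TCP in bed mm [-282.59   -3.02  130.79] F bed [ 1.42 -0.24  0.44] rot err(tool) [ 0.0051  0.0013 -0.0048] gap 65.86674181631147 grip 0.0
```

View pics/rel.png

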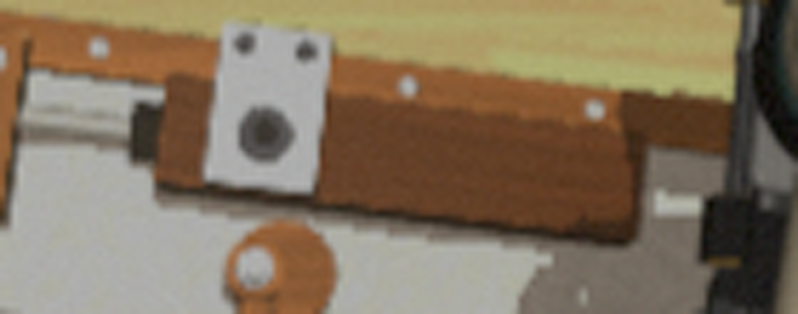

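The strip lies against the fence (its left edge is parallel, crop 160–635), with its end at the buffer (crop x≈160), and it stayed put after release. Next I'll bring closed fingers to the up-slope side of the lever.

```bash
cat >> h.py <<'E'
def lev(phi,d,z=.022,r=.08): # finger flat on up-slope side of lever at pivot angle phi, gap d
    x=np.load('bed.npy'); th=1.48+phi; e=np.array([np.cos(th),np.sin(th)]); n=np.array([np.sin(th),-np.cos(th)])
    p=np.array([-.105,.053])+r*e+(.007+.008+d)*n
    A,_=bedT(*x); a=th-np.pi/2; Rb=R.from_euler("Z",a).as_matrix(); B=A@Rb
    rel(bed([*p,z]),np.c_[B[:,0],-B[:,1],-B[:,2]])
E
python3 -c "
from h import *
rep(); lev(0,.03,.125); lev(0,.03)"
```

```text
t 16.73 TCP in bed mm [-280.66   -2.02  129.57] F bed [ 0.72  0.3  -0.83] rot err(tool) [ 0.0025 -0.0003 -0.0036] gap 66.04663241369333 grip 0.0
t 16.73 pos [ 0.5747 -0.0108  0.16  ] q [-0.22  0.3   1.59  0.13  1.26 -0.14] F [-0.2  0.8 -0.7] grip 0.0 0.7026237490818439
  shift mm [ 227.2 -131.4    4.3] rotvec [ 0.0024 -0.0004  0.0872]
t 16.73 pos [ 0.5747 -0.0108  0.16  ] q [-0.22  0.3   1.59  0.13  1.26 -0.14] F [-0.2  0.8 -0.7] grip 0.0 0.7026237490818439
  shift mm [ 227.2 -131.7  107.3] rotvec [ 0.0024 -0.0004  0.0872]
```

Emit:
apply_moves([
  [[1,50,-29,0,0,0,0.03],[1,100,-58,0,0,0,0.06],[1,150,-87,0,0.002,0,0.087],[1,200,-116,0,0.002,0,0.087],[1,227,-131,0,0.002,0,0.087]],
], newtons=30)

```text
time_s: 17.35
position: [0.4682, 0.2341, 0.1867]
eef_rot: [-0.045, 0.774, 0.631, 0.043]
contact_force: [-0.2, 0.0, -0.1]
finger_gap: 0.205
grip_force: 0.0
```

Emit:
apply_moves([
  [[1,0,0,0,0,0,0],[1,0,0,0,0,0,0]],
])

```text
time_s: 17.6
position: [0.4704, 0.2304, 0.1862]
eef_rot: [-0.044, 0.774, 0.63, 0.043]
contact_force: [0.6, -0.2, -0.6]
finger_gap: 0.012
grip_force: 0.0
```

```bash
python3 -c "
from h import *
rep(); lev(0,.03)"
```

```text
t 17.6 TCP in bed mm [-52.05 130.28 127.96] F bed [-0.16 -0.57 -0.62] rot err(tool) [-0.0035  0.0004 -0.0862] gap 1.0932806539604252 grip 0.0
t 17.6 pos [0.4704 0.2304 0.1862] q [0.24 0.18 1.69 0.12 1.23 0.4 ] F [ 0.6 -0.2 -0.6] grip 0.0 0.01163064525489814
  shift mm [ -0.7   2.1 106. ] rotvec [-0.0034  0.0006  0.0046]
```

Emit:
apply_moves([
  [[1,0,1.5,25,0,0,0],[1,0,1.5,55,0,0,0],[1,0,1.5,85,0,0,0],[1,0,1.5,105,0,0,0],[1,0,1.5,105,0,0,0]],
])

```text
time_s: 18.23
position: [0.4725, 0.2414, 0.0807]
eef_rot: [-0.044, 0.775, 0.629, 0.041]
contact_force: [-0.2, 0.2, 1.0]
finger_gap: 0.004
grip_force: 0.0
```

Emit:
apply_moves([
  [[1,-10,0,0,0,0,0],[1,-20,0,0,0,0,0],[1,-20,0,0,0,0,0]],
])

```text
time_s: 18.6
position: [0.4692, 0.2223, 0.0806]
eef_rot: [-0.043, 0.775, 0.629, 0.043]
contact_force: [-0.6, 0.0, -0.9]
finger_gap: 0.005
grip_force: 0.0
```

```bash
python3 -c "
from h import *
rep(); lev(0,.0)"
```

```text
t 18.6 TCP in bed mm [-73.04 130.47  24.16] F bed [-0.17  0.57 -0.9 ] rot err(tool) [-0.0021 -0.0004 -0.0887] gap 0.478912635514736 grip 0.0
t 18.6 pos [0.4692 0.2223 0.0806] q [0.22 0.27 1.86 0.14 0.97 0.35] F [-0.6  0.  -0.9] grip 0.0 0.005094815271433362
  shift mm [-9.8  0.   2.2] rotvec [-0.0021 -0.0003  0.002 ]
```

```bash
python3 -c "
from h import *
[lev(p,-.001) for p in (0,.1,.2,.3,.4)]" | grep shift
```

```text
shift mm [-10.8   0.    2.2] rotvec [-0.0021 -0.0003  0.002 ]
  shift mm [-18.9  -1.    2.2] rotvec [-0.0021 -0.0004 -0.098 ]
  shift mm [-27.   -1.2   2.2] rotvec [-0.0021 -0.0005 -0.198 ]
  shift mm [-35.1  -0.6   2.2] rotvec [-0.002  -0.0006 -0.298 ]
  shift mm [-43.1   0.8   2.2] rotvec [-0.002  -0.0007 -0.398 ]
```

Emit:
apply_moves([
  [[1,-10.5,0,1,0,0,0],[1,-18.9,-1,1.5,0,0,-0.1],[1,-27,-1.2,1.5,0,0,-0.2],[1,-35,-0.6,1.5,0,0,-0.3],[1,-43,0.8,1.5,0,0,-0.4]],
])

```text
time_s: 19.23
position: [0.4609, 0.1825, 0.0736]
eef_rot: [-0.035, 0.633, 0.771, 0.052]
contact_force: [0.2, 4.6, -0.4]
finger_gap: 0.004
grip_force: 2.2
```

```bash
python3 -c "
from h import *
rep();[lev(p,-.001) for p in (.3,.4,.5,.6,.7,.8)]" | grep -v pos
```

```text
t 19.23 TCP in bed mm [-114.11  133.99   22.07] F bed [ 4.51  0.31 -0.95] rot err(tool) [-0.0027 -0.0037  0.3151] gap 0.3899860956694751 grip 2.1794991195201874
  shift mm [5.9 1.8 0.1] rotvec [-0.0023 -0.0039  0.1059]
  shift mm [-2.  -0.1  0.1] rotvec [-0.0021 -0.004   0.0059]
  shift mm [-10.   -1.1   0. ] rotvec [-0.0019 -0.0041 -0.0941]
  shift mm [-18.1  -1.4  -0. ] rotvec [-0.0017 -0.0042 -0.1941]
  shift mm [-26.2  -0.8  -0. ] rotvec [-0.0014 -0.0043 -0.2941]
  shift mm [-34.2   0.6  -0.1] rotvec [-0.0012 -0.0044 -0.3941]
```

Emit:
apply_moves([
  [[1,-10,-1,0,0,0,-0.1],[1,-18,-1.4,0,0,0,-0.2],[1,-26,-0.8,0,0,0,-0.3],[1,-34,0.6,0,0,0,-0.4],[1,-34,0.6,0,0,0,-0.4]],
])

```text
time_s: 19.85
position: [0.4683, 0.1489, 0.0695]
eef_rot: [-0.024, 0.469, 0.881, 0.057]
contact_force: [0.9, 2.6, 0.9]
finger_gap: 0.004
grip_force: 1.1
```

```bash
python3 -c "
from h import *
rep();[lev(p,-.001) for p in (.75,.8,.85,.9,.95,1.)]" | grep -v pos
```

```text
t 19.85 TCP in bed mm [-146.87  122.59   22.04] F bed [ 2.79 -0.6   0.58] rot err(tool) [-0.0021 -0.0026  0.7106] gap 0.3921038421230861 grip 1.051880232989788
  shift mm [4.4 0.9 0.1] rotvec [-0.0011 -0.0031  0.0514]
  shift mm [0.5 0.1 0. ] rotvec [-0.0011 -0.0032  0.0014]
  shift mm [-3.6 -0.5  0. ] rotvec [-0.001  -0.0032 -0.0486]
  shift mm [-7.6 -0.9  0. ] rotvec [-0.0009 -0.0032 -0.0986]
  shift mm [-11.7  -1.1   0. ] rotvec [-0.0008 -0.0032 -0.1486]
  shift mm [-15.7  -1.1  -0. ] rotvec [-0.0007 -0.0033 -0.1986]
```

Emit:
apply_moves([
  [[1,-3.6,-0.5,0,0,0,-0.05],[1,-7.6,-0.9,0,0,0,-0.1],[1,-10,-1,0,0,0,-0.12],[1,-11.7,-1.1,0,0,0,-0.15],[1,-11.7,-1.1,0,0,0,-0.15]],
])

```text
time_s: 20.48
position: [0.4731, 0.1396, 0.0684]
eef_rot: [-0.02, 0.402, 0.914, 0.059]
contact_force: [-1.0, 6.5, 2.4]
finger_gap: 0.008
grip_force: 2.9
```

```bash
python3 -c "
from h import *
rep();[lev(p,-.001) for p in (.95,1.,1.05,1.1)]" | grep -v pos
```

```text
t 20.48 TCP in bed mm [-155.56  116.8    21.98] F bed [6.58 1.77 1.66] rot err(tool) [-0.0032 -0.0045  0.8607] gap 0.7667690418366484 grip 2.920571342110634
  shift mm [-1.3 -0.  -0. ] rotvec [-0.001  -0.0053  0.0015]
  shift mm [-5.3 -0.7 -0.1] rotvec [-0.0009 -0.0053 -0.0485]
  shift mm [-9.4 -1.1 -0.1] rotvec [-0.0008 -0.0053 -0.0985]
  shift mm [-13.4  -1.3  -0.1] rotvec [-0.0006 -0.0053 -0.1485]
```

Emit:
apply_moves([
  [[1,-1,0,0,0,0,-0.01],[1,-2,-0.2,0,0,0,-0.025],[1,-3,-0.3,0,0,0,-0.035],[1,-3,-0.3,0,0,0,-0.035]],
])

```text
time_s: 20.98
position: [0.4737, 0.1382, 0.0682]
eef_rot: [-0.021, 0.386, 0.92, 0.06]
contact_force: [-4.0, 8.4, 4.5]
finger_gap: 0.005
grip_force: 4.5
```

```bash
python3 -c "
from h import *
rep();[lev(p,-.001) for p in (.95,1.,1.05,1.1)]" | grep -v pos
```

```text
t 20.98 TCP in bed mm [-156.87  115.97   21.92] F bed [8.31 4.99 3.54] rot err(tool) [-0.0046 -0.007   0.895 ] gap 0.4984167822754216 grip 4.493127856403589
  shift mm [ 0.2  0.4 -0.1] rotvec [-0.0012 -0.008   0.0358]
  shift mm [-3.8 -0.3 -0.1] rotvec [-0.001  -0.0081 -0.0142]
  shift mm [-7.8 -0.9 -0.1] rotvec [-0.0008 -0.0081 -0.0642]
  shift mm [-11.9  -1.2  -0.2] rotvec [-0.0006 -0.0081 -0.1142]
```

Emit:
apply_moves([
  [[1,-0.7,0,0,0,0,0],[1,-1.4,-0.1,0,0,0,-0.005],[1,-2,-0.2,0,0,0,-0.01],[1,-2,-0.2,0,0,0,-0.01]],
])

```text
time_s: 21.48
position: [0.4743, 0.1374, 0.0681]
eef_rot: [-0.021, 0.382, 0.922, 0.06]
contact_force: [-4.6, 10.1, 5.1]
finger_gap: 0.008
grip_force: 5.5
```

```bash
python3 -c "
from h import *
rep();[lev(p,-.001) for p in (.95,1.,1.05,1.1)]" | grep -v pos
```

```text
t 21.48 TCP in bed mm [-157.66  115.33   21.89] F bed [10.05  5.75  3.93] rot err(tool) [-0.0054 -0.0087  0.9046] gap 0.7456608011856429 grip 5.5311026237905025
  shift mm [ 1.2  0.6 -0.1] rotvec [-0.0013 -0.0098  0.0454]
  shift mm [-2.8 -0.1 -0.1] rotvec [-0.001  -0.0099 -0.0046]
  shift mm [-6.8 -0.7 -0.2] rotvec [-0.0008 -0.0099 -0.0546]
  shift mm [-10.9  -1.1  -0.2] rotvec [-0.0005 -0.0099 -0.1046]
```

Emit:
apply_moves([
  [[1,-0.6,0,0,0,0,0],[1,-1.3,-0.1,0,0,0,-0.005],[1,-1.3,-0.1,0,0,0,-0.005]],
])

```text
time_s: 21.85
position: [0.4747, 0.1368, 0.068]
eef_rot: [-0.022, 0.379, 0.923, 0.06]
contact_force: [-4.9, 11.6, 5.8]
finger_gap: 0.005
grip_force: 6.1
```

```bash
python3 -c "
from h import *
rep()"
```

```text
t 21.85 TCP in bed mm [-158.23  114.83   21.89] F bed [11.54  6.23  4.41] rot err(tool) [-0.0059 -0.0097  0.9094] gap 0.47554265076368235 grip 6.078714849427342
```

The lever is tight at about 13 N. I'll back off and lift clear.

Emit:
apply_moves([
  [[1,4,0,0,0,0,0],[1,10,0,0,0,0,0],[1,25,0,0,0,0,0],[1,25,0,-20,0,0,0],[1,25,0,-60,0,0,0]],
])

```text
time_s: 22.48
position: [0.457, 0.1435, 0.1283]
eef_rot: [-0.02, 0.378, 0.924, 0.057]
contact_force: [0.8, -0.2, -0.1]
finger_gap: 0.004
grip_force: 0.0
```

Emit:
apply_moves([
  [[1,0,-60,-30,0,0,0],[1,0,-120,-30,0,0,0],[1,0,-180,-30,0,0,0],[1,0,-180,-30,0,0,0],[1,0,-180,-30,0,0,0]],
])

```text
time_s: 23.1
position: [0.3334, 0.0127, 0.1421]
eef_rot: [-0.017, 0.379, 0.923, 0.059]
contact_force: [0.6, -0.3, -0.3]
finger_gap: 0.007
grip_force: 0.0
```

Run:
```python
from h import *
rep()
t,d=arm.capture('top'); np.savez('pics/end.npz',im=t,d=d)
A,o=bedT(*np.load('bed.npy')); C=cloud('top',d); B=(C-o)@A
hsv=cv2.cvtColor(t,cv2.COLOR_RGB2HSV)
m=(abs(B[...,2]-.038)<.004)&(B[...,0]>-.28)&(B[...,0]<-.04)&(abs(B[...,1])<.035)&(hsv[...,1]>100)
P=B[m]; print("n",m.sum(),"x",np.percentile(P[:,0],[0,1,99,100]).round(4),"z med",np.median(P[:,2]).round(4))
q=P[(P[:,0]<-.135)&(P[:,0]>-.255)]; bins=np.digitize(q[:,0],np.arange(-.255,-.13,.015))
for i in range(1,9):
    s=q[bins==i]; print(i,s[:,1].min().round(4),s[:,1].max().round(4))
k=(hsv[...,2]<70)&(B[...,0]>-.075)&(B[...,0]<-.03)&(abs(B[...,1])<.012)&(B[...,2]>.012); print("buffer dark x",B[k][:,0].min() if k.any() else None,k.sum())
L=(abs(B[...,2]-.038)<.005)&(B[...,0]>-.25)&(B[...,1]>.05)&(B[...,1]<.17)&(hsv[...,1]>100)&(B[...,0]<-.05)
l=B[L][:,:2]-[-.105,.053]; r=np.hypot(*l.T); l=l[(r>.03)&(r<.1)]; print("lever phi",np.median(np.arctan2(l[:,1],l[:,0]))-1.48,len(l))
```

```text
t 23.1 TCP in bed mm [-288.21  240.39  112.52] F bed [-0.3  -0.67 -0.23] rot err(tool) [-1.100e-03 -9.000e-04  9.114e-01] gap 0.6507765161587877 grip 0.0
n 1186 x [-0.2588 -0.2563 -0.0612 -0.0599] z med 0.0381
1 -0.0209 0.0236
2 -0.0209 0.0229
3 -0.0216 0.0238
4 -0.0219 0.0231
5 -0.0206 0.0236
6 -0.0215 0.0236
7 -0.0214 0.0222
8 -0.0216 0.0231
buffer dark x -0.059133978382988894 45
lever phi 0.9953760549229931 151
```

Run:
```python
from h import *
def load(f,s,off,shape):
    i=cv2.imread(f)[...,::-1]; return cv2.resize(i,shape,interpolation=cv2.INTER_AREA),off
g=load('pics/gap.png',0,(200,185),(60,55)); r=load('pics/rel.png',0,(190,185),(140,55)); e=(np.load('pics/end.npz')['im'],(0,0))
for n,(i,o) in dict(gap=g,rel=r,end=e).items():
    S=cv2.cvtColor(np.ascontiguousarray(i),cv2.COLOR_RGB2HSV)[...,1].astype(float); out=[]
    for v in range(211,217):
        a=S[v-o[1],210-o[0]:226-o[0]]; th=100; 
        k=np.where((a[:-1]<th)&(a[1:]>=th))[0]
        out.append(210+k[-1]+(th-a[k[-1]])/(a[k[-1]+1]-a[k[-1]]) if len(k) else np.nan)
    rr=[]
    if n!='gap':
        for v in range(212,224):
            a=S[v-o[1],290-o[0]:312-o[0]]; k=np.where((a[:-1]>=100)&(a[1:]<100))[0]
            rr.append(290+k[0]+(a[k[0]]-100)/(a[k[0]]-a[k[0]+1]) if len(k) else np.nan)
    print(n,np.round(out,2),np.nanmean(out).round(2),np.round(rr,2),np.nanmedian(rr).round(2) if rr else '')
```

```text
gap [216.74 216.74 217.18 217.28 217.36 217.59] 217.15 [] 
rel [216.7  216.78 216.66 216.69 216.64 216.81] 216.71 [302.68 302.53 302.26 302.29 302.2  301.9  301.77 301.78 301.75 301.7
 301.69 301.58] 301.84
end [216.58 216.73 216.58 216.68 216.61 216.71] 216.65 [302.53 302.38 302.17 302.08 301.9  301.92 301.77 301.68 301.61 301.52
 301.51 301.39] 301.83
```

```bash
python3 -c "
from rig import arm
print(arm.job_done())"
```

```text
the job is handed in; nothing more can be done
None
```

The strip is in the jig: pushed home on the buffer (about 6 N, estimated from the wrist force), clamped against the fence with the lever taken to about 13 N, and handed in at about 23 s; the last top view shows its end at the buffer within about 1 mm, but `job_done()` gave no verdict.

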